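# Tip the reject bin by one turn of its hand wheel

### The arm

A 6-joint arm with a two-finger parallel gripper is mounted at the origin on the work surface. World frame = base frame: x ahead of the robot, y to its left, z up, the work surface at z = 0. Lengths are in m, angles in rad, forces in N, time in s.
With the tool pointing down it reaches from about 0.275 to 0.75 m from the base axis. Payload 10.2 kg.
Tool frame: the origin (TCP) lies midway between the tips of the shut fingers; the grasp point (between the pads) lies 19 mm behind it; y points along the fingers, x is the direction in which the jaws open and shut, and the axes are right-handed (so a half turn about y gives the same grasp; the last joint's range is limited). The gripper opens to 85 mm and grips with 20 to 120 N. Pads are 22 mm wide; open, the fingers measure 114 mm over their backs; the gripper's body (76 mm by 85 mm) begins 54 mm behind the grasp point. The pads swing forward as they close: fully open they stand 13 mm farther back than shut.
Start: joints at [1.074, 0.313, 1.498, -0, 1.331, -0.223], TCP at [0.142, 0.505, 0.231] pointing down, gripper open.
Joint ranges: [-2.94, 2.94], [-0.97, 2.17], [0.19, 2.56], [-1.23, 4.37], [0.02, 3.11], [-2.88, 2.88]. Speed limits (rad/s): [2.39, 2.39, 3.01, 3.14, 3.14, 3.14].

### API

Orientations are given as a 3x3 rotation matrix whose columns are the frame's x, y, z axes.
In Python, from rig import r, viewer, hand_in gives the robot as it stands. The module is installed in compiled form; this text tells all that it offers.
- The arm moves only by the tool step_arm, never from a script. Its argument "series" is a list of rows, each a list of 7 numbers: the finger opening in mm, from 0 to 85.4, then the shift along the tool's x, y, z in units of 30 mm (1.0 is 30 mm), then the turn, a rotation vector about the tool's x, y, z in units of 6 degrees (1.0 is 6 degrees). In form: [[claw, x, y, z, wx, wy, wz], ...]. A call has 1 to 12 rows; each row shifts and turns the pose as measured when the row begins, along the tool's axes as they then stand; what a row does not reach is not made up. A row lasts 1/8 s, in which the tool goes at most 62.5 mm and 10.7 degrees, less where a joint would pass 70% of its speed; a pose out of reach is approached as far as the arm can. A call is refused whole if a number of a shift passes 1 or a number of a turn 1, either way. A call with a gripper value outside its range is refused whole. The fingers move at their own pace and stop on an object; "squeeze" is the grip in N (left out, the last holds). Time passes only in rows, so rows that do not move let the fingers close. It gives the time, the measured TCP pose, the force and the opening at its end, in the units of the state.
- r.sense(): the state, without advancing time (a new reading comes with each control period).
- viewer.camera(name): name is "scene" or "top" or "wrist"; returns (picture, depth): 480x640x3 uint8, blue, green, red; 480x640 float32, m along the optical axis (not along the pixel's ray), 0 where there is no reading.
- viewer.camera_info(name): a dict with "fov_y" (degrees; the focal length in pixels is half the picture's height over the tangent of half this angle, whatever the lens; pixels are square), "cx", "cy" (the principal point, pixels), "eye" and "rotation" of the camera in the world. Camera axes: x right, y down, z forward; pixel columns grow to the right and rows downward; lengths in m; the calibration is good to about 2 mm. The wrist camera is an equidistant fisheye: a pixel r from the principal point sees the ray r / f radians off the axis. A picture is of the moment at which its call begins: read the wrist's pose just before it. camera_info takes no time and is no camera call; for the wrist camera it gives the pose at the moment of the call.
- hand_in(): hands the job in, once; it reports no verdict.
The state is a dict: "t": time; "joints": joint angles; "qd": joint speeds; "tau": joint torques, N m; "ee_pos": TCP position; "ee_rot": TCP orientation; "wrist_force": force on the tool from outside, world axes, zero at the start; "wrist_torque": the same for the moment, N m; "grip_width": opening from 0.0 (shut) to 1.0 (fully open).
Only numpy, scipy, OpenCV 4.12 (cv2) and the standard library are available. Lean on these libraries where they do the work, as an engineer would, in place of code of your own. Each camera call takes 0.05 s, during which the arm holds its last target. There are 200 camera calls.

### The job

Empty the tilting tin reject bin into the scrap tray below it: with a finger, push the hand wheel round by its upright handle, clockwise as seen from above, through exactly one full turn, so that the handle comes back in line with the fixed steel pointer at the rim and the cracked regulator and the bent brass stem have dropped into the tray. Only push: do not squeeze the handle, do not turn the wheel backwards or on past the pointer, do not touch the bin or the rejects, and leave the knob cap, the sleeve and the spanner where they lie. Finish with the hand clear.

Things in the scene. Friction and masses are not known exactly. Their poses are not given: they have to be found in the camera images.
- wheel (a joint): Turning angle of the hand wheel in rad about its vertical axis: 0 at the start, when the handle stands at the pointer, growing clockwise as seen from above; one full turn is 6.283. The wheel neither springs back nor coasts, and there is no stop at one turn. A gear tilts the bin a quarter as far as the wheel turns. Pushing the handle takes about 3 to 7 N.
- wheel_hub (a point): The centre of the hand wheel, on its axis, 160 mm above the ledge. The wheel is level, of dark steel, 144 mm over the rim; the rim is a 14 mm round bar on a circle of radius 65 mm with its top 167 mm above the ledge; three spokes 11 mm thick; a hub of radius 18 mm whose top is 168 mm above the ledge. It sits on a grey round pedestal of radius 42 mm. The middle of the bin lies 300 mm from this axis on the stand's +y side.
- handle: The upright black round handle on the wheel's rim, at the end of one spoke: diameter 22 mm, rising to 211 mm above the ledge. Origin at its foot, on its own centre line, 65 mm from the wheel axis and 165 mm above the ledge; z up. It goes round with the wheel and also spins freely about its own centre line, so only its position matters.
- pedestal: The fixed round grey pedestal under the wheel. Origin on the wheel axis at ledge level; its x axis points horizontally along the fixed steel pointer, which is 14 mm wide and ends in an upright tab standing 87 to 119 mm from the axis, just outside the rim, up to 161 mm above the ledge (lower than the rim's top). May point any way.
- stand: The fixed steel stand that carries the pedestal, the bin and the tray. Origin at ledge level under the wheel axis, z up; its y axis points along the shaft from the wheel to the bin, its x axis the way the bin tips.
- bin: The tilting tin bin, 170 mm wide, 195 mm long, 75 mm deep, with a sloping front lip. Origin on the hinge pin under its front lip, at the middle of its width, 130 mm above the ledge; level at the start (its own z axis up), standing on its nose after one turn of the wheel (tilted a quarter turn about its y axis, rear rising to 300 mm above the ledge).
- tray_floor (a point): Centre of the inner floor of the open aluminium scrap tray fixed to the stand below the bin's lip; inside 272 mm along the stand's x, 176 mm along its y, walls 46 mm above this floor. Axes as the stand's.
- regulator: The cracked grey regulator, a round body of 56 mm diameter and 34 mm height with side nozzles, 90 mm over all. Origin at the middle of its underside. Loose; lies in the bin at the start.
- stem: The bent brass stem, a 12 mm round rod about 80 mm long with a kink. Origin at its underside. Loose; lies in the bin at the start.
- cap: Bystander: blue plastic knob cap, 38 mm diameter, 22 mm high, loose on the ledge. Origin at its underside.
- sleeve: Bystander: aluminium adapter sleeve, an upright tube of 32 mm diameter, 40 mm high, loose on the ledge. Origin at its underside.
- spanner: Bystander: steel spanner 160 mm long lying loose on the ledge. Origin at its underside.
Things that resemble listed ones, but are neither listed nor needed, are in the scene too. Leave any black look-alike of the stem alone. Several things have the shape of the regulator; the one meant has the colours described above.

How it is judged:
By the outcome, as a careful person would: the job done as asked, in the order asked, and still so for the second after the job is handed in, with the robot touching nothing.
It also fails if it takes over 50 s, if anything falls off the work surface, if the arm or the gripper's body presses on something with over 40 N, if the wrist force passes 120 N, or if a joint passes its speed limit or range.

## Working session

There is one attempt and no reset: what is moved stays moved. The work goes in short steps, Python scripts to look and compute and a tool call to move; the robot and the scene stay as the last step left them, time stands still between calls to the robot, and variables do not carry over. Pictures are saved under pics/ and viewed, about 8 in all and at most 12, crops included, and the job is handed in when it is done.

Besides the shell and the picture viewer there is one more tool, called as name(argument=value, ...) on one line, values as JSON. step_arm: Moves the arm, as the interface text tells. Its arguments: {"type":"object","properties":{"series":{"type":"array"},"squeeze":{"type":"number"}},"required":["series"]}

```bash
mkdir -p pics; cat > h.py <<'E'
import numpy as np, cv2
from rig import r, viewer
def pts(name):
    im,d=viewer.camera(name); i=viewer.camera_info(name)
    f=240/np.tan(np.radians(i["fov_y"])/2)
    v,u=np.mgrid[:480,:640]
    P=np.stack([(u-i["cx"])/f*d,(v-i["cy"])/f*d,d],-1)@np.array(i["rotation"]).T+np.array(i["eye"])
    P[d==0]=np.nan
    return im,P
E
python3 - <<'E'
from h import *
for n in("scene","top"):
    im,P=pts(n); cv2.imwrite(f"pics/{n}.png",im); np.save(f"{n}.npy",P)
    print(n,viewer.camera_info(n))
print(r.sense())
E
```

```text
scene {'fov_y': 51.149775007822086, 'cx': 319.12369723926327, 'cy': 237.36188268576078, 'eye': array([0.89501528, 0.33117695, 0.98963532]), 'rotation': array([[-0.60446245,  0.67399091, -0.42468976],
       [ 0.79656529,  0.51834391, -0.31113235],
       [ 0.01043497, -0.52636095, -0.85019719]])}
top {'fov_y': 51.94004847447718, 'cx': 316.56121385448, 'cy': 242.0361935766021, 'eye': array([0.25338747, 0.02894706, 1.21764025]), 'rotation': array([[ 0.02979229, -0.98460758,  0.17222177],
       [-0.99942492, -0.03213434, -0.01082645],
       [ 0.01619403, -0.17180019, -0.98499871]])}
{'t': 0.1, 'joints': array([ 1.07357608e+00,  3.13381411e-01,  1.49836344e+00, -4.34768986e-06,
        1.33100340e+00, -2.23391442e-01]), 'qd': array([ 7.07678842e-04, -5.48895303e-04, -3.05028308e-03,  7.87881645e-05,
       -1.85149283e-03, -1.11460637e-04]), 'tau': array([ 3.46352528e-03, -4.12893784e+01, -2.60141480e+01, -2.41601319e-04,
        2.99857260e-03,  1.50115875e-05]), 'ee_pos': array([0.14186516, 0.50522823, 0.23079789]), 'ee_rot': array([[ 2.70418254e-01, -5.47488571e-04, -9.62742784e-01],
       [ 9.62742279e-01, -1.01768038e-03,  2.70418691e-01],
       [-1.12781559e-03, -9.99999332e-01,  2.51891042e-04]]), 'wrist_force': array([-0.16126084,  0.45045073, -0.69080239]), 'wrist_torque': array([-0.01133602, -0.01405062,  0.04353002]), 'grip_width': 1.0025146604245885}
```

View pics/top.png

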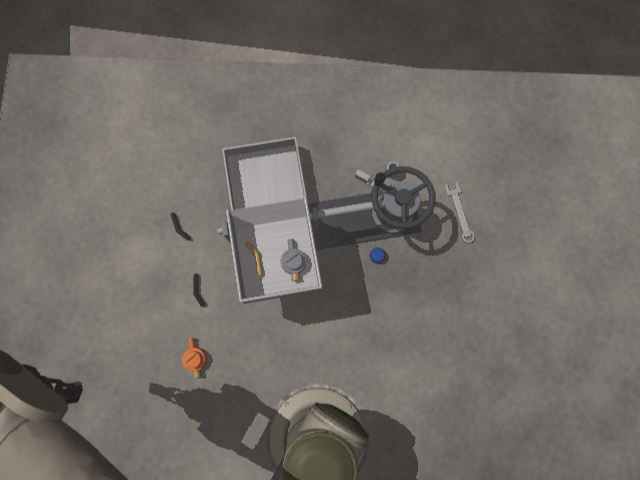

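View pics/scene.png

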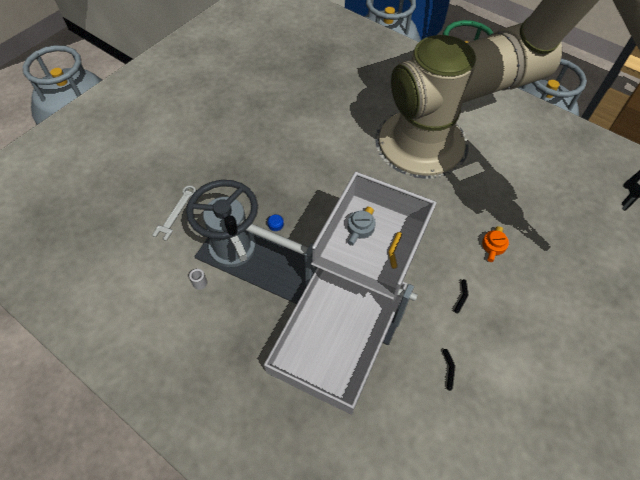

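The top view has the hub at about (404,197), the black handle at (380,178) and the pointer tab at (362,175). The bin is at (275,255) and the tray at (270,180). The spanner, cap and sleeve sit around the pedestal. Next I'll measure the wheel.

```bash
python3 - <<'E'
from h import *
from scipy.optimize import least_squares
for n in("top","scene"):
    P=np.load(n+".npy").reshape(-1,3); im=cv2.imread(f"pics/{n}.png").reshape(-1,3)
    g=np.linalg.norm(P[:,:2]-[.48,-.1],axis=1)<.25
    ok=g&np.isfinite(P[:,2]); Q=P[ok]; C=im[ok].astype(int)
    print(n,"ledge",np.median(Q[abs(Q[:,2])<.03,2]))
    c0=np.median(Q[(Q[:,2]>.15)&(Q[:,2]<.175)&(Q[:,1]<-.05)],0); print("med",c0)
    R=Q[(Q[:,2]>.150)&(Q[:,2]<.175)&(np.linalg.norm(Q[:,:2]-c0[:2],axis=1)<.11)]
    s=c0[:2]
    for k in range(6):
        D=np.linalg.norm(R[:,:2]-s,axis=1); S=R[(D>.05)&(D<.08)]
        s=least_squares(lambda c:np.linalg.norm(S[:,:2]-c,axis=1)-.065,s,loss="soft_l1",f_scale=.003).x
    print("hub",s,len(S),"top z",np.percentile(S[:,2],95))
    d=np.linalg.norm(Q[:,:2]-s,axis=1)
    H=Q[(Q[:,2]>.202)&(Q[:,2]<.22)&(d<.1)]; m=(H[:,:2].min(0)+H[:,:2].max(0))/2
    print("handle",m,len(H),np.median(H[:,2]),np.ptp(H,0),"r",np.linalg.norm(m-s),"ang",np.degrees(np.arctan2(*(m-s)[::-1])))
    T=Q[(Q[:,2]>.135)&(Q[:,2]<.166)&(d>.084)&(d<.125)]; m=T.mean(0)
    print("tab",m,len(T),"r",np.linalg.norm(m[:2]-s),"ang",np.degrees(np.arctan2(*(m[:2]-s)[::-1])))
E
```

```text
top ledge 0.000292262823945566
med [ 0.54691081 -0.1703035   0.16526488]
hub [ 0.54390686 -0.17036231] 1115 top z 0.1690415264972709
handle [ 0.57476326 -0.11390633] 77 0.20846945766492175 [0.02018913 0.02105473 0.01365626] r 0.0643381318977291 ang 61.34089100952633
tab [ 0.56156277 -0.07527391  0.14832479] 240 r 0.09671368270592733 ang 79.48117440490074
scene ledge 0.0012078937149504476
med [ 0.5523679  -0.16617949  0.16521255]
hub [ 0.54658585 -0.1657198 ] 1288 top z 0.1687458221910857
handle [ 0.57556777 -0.11001555] 96 0.2095662785706101 [0.02055599 0.01857154 0.01144677] r 0.06279262906125697 ang 62.51285579233259
tab [ 0.56457027 -0.06976314  0.14858146] 282 r 0.09762745596676885 ang 79.38464718665831
```

step_arm(series=[[0,0,-1,0,0,0.5,0],[0,0,-1,0,0,0.5,0],[0,0,-1,0,0,0.5,0],[0,0,-1,0,0,0.5,0],[0,-0.5,0,-1,0,0,0],[0,-0.5,0,-1,0,0,0],[0,-0.5,0,-1,0,0,0],[0,-0.5,0,-1,0,0,0],[0,-0.5,0,-1,0,0,0],[0,-0.5,0,-1,0,0,0],[0,-0.5,0,-1,0,0,0],[0,-0.5,0,-1,0,0,0]], squeeze=40)

```text
t: 1.6
ee_pos: [0.2999, 0.28, 0.3514]
ee_rot: [[0.467, -0.006, -0.884], [0.884, -0.008, 0.467], [-0.01, -1.0, 0.001]]
wrist_force: [-0.2, 0.3, -0.7]
grip_width: 0.001
```

```bash
cat > s.py <<'E'
from h import *
s=r.sense(); R=s["ee_rot"]; hub=np.array([.545,-.168]); u=np.array([.4695,.8829]); t=np.array([.8829,-.4695])
d=s["ee_pos"][:2]-hub
print("t %.2f"%s["t"],"pos",s["ee_pos"].round(4),"e1,e2 mm",(1e3*d@u).round(1),(1e3*d@t).round(1),"xang %.2f"%np.degrees(np.arctan2(R[1,0],R[0,0])),"tilt",R[2,[0,2]].round(4))
f=s["wrist_force"]; print("F e1 %.1f e2 %.1f z %.1f"%(f[:2]@u,f[:2]@t,f[2]),"grip %.3f"%s["grip_width"],"j",s["joints"].round(2))
E
python3 s.py
```

```text
t 1.60 pos [0.2999 0.28   0.3514] e1,e2 mm 280.5 -426.7 xang 62.13 tilt [-0.0099  0.0011]
F e1 0.1 e2 -0.3 z -0.7 grip 0.001 j [ 0.47 -0.    1.56 -0.    1.59 -0.62]
```

step_arm(series=[[0,-0.58,0,-1,0,0,0],[0,-0.58,0,-1,0,0,0],[0,-0.58,0,-1,0,0,0],[0,-0.58,0,-1,0,0,0],[0,-0.58,0,-1,0,0,0],[0,-0.58,0,-1,0,0,0],[0,-0.58,0,-1,0,0,0],[0,-0.58,0,-1,0,0,0],[0,-0.58,0,-1,0,0,0],[0,-0.58,0,-1,0,0,0],[0,-0.58,0,-1,0,0,0],[0,-0.58,0,-0.5,0,0,0]])

```text
t: 3.1
ee_pos: [0.5122, -0.0789, 0.3491]
ee_rot: [[0.468, -0.013, -0.883], [0.883, -0.007, 0.469], [-0.012, -1.0, 0.008]]
wrist_force: [0.0, 0.4, 0.3]
grip_width: 0.001
```

```bash
python3 s.py; python3 -c "
from h import *
im,d=viewer.camera('wrist'); cv2.imwrite('pics/w1.png',im)"
```

```text
t 3.10 pos [ 0.5122 -0.0789  0.3491] e1,e2 mm 63.2 -70.8 xang 62.06 tilt [-0.012   0.0078]
F e1 0.4 e2 -0.2 z 0.3 grip 0.001 j [-0.37  0.25  1.28 -0.01  1.62 -1.46]
```

View pics/w1.png

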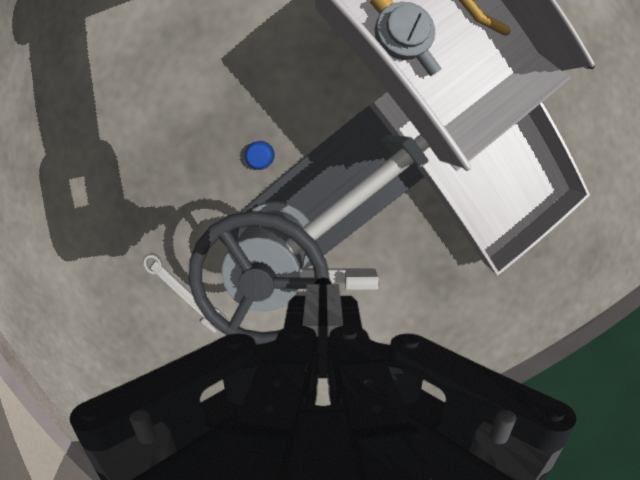

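The pointer is radial under the handle and lies along tool x, and everything is clear. I'll descend behind the handle.

step_arm(series=[[0,0.1,0,-0.6,0,0,0],[0,0,0.5,-0.5,0,0,0],[0,0,1,0,0,0,0],[0,0,1,0,0,0,0],[0,0,1,0,0,0,0],[0,0,1,0,0,0,0],[0,0,0.5,0,0,0,0],[0,0,0,0,0,0,0]])

```text
t: 4.15
ee_pos: [0.5394, -0.0931, 0.1861]
ee_rot: [[0.469, -0.022, -0.883], [0.883, -0.004, 0.469], [-0.014, -1.0, 0.018]]
wrist_force: [0.6, 0.5, 0.1]
grip_width: -0.005
```

```bash
python3 s.py
```

```text
t 4.15 pos [ 0.5394 -0.0931  0.1861] e1,e2 mm 63.5 -40.1 xang 62.02 tilt [-0.0135  0.0176]
F e1 0.7 e2 0.3 z 0.1 grip -0.005 j [-0.38  0.41  1.48 -0.01  1.27 -1.46]
```

step_arm(series=[[0,0.05,0.15,-0.1,-0.17,0,-0.13],[0,0,0,-0.2,0,0,0],[0,0,0,0,0,0,0]])

```text
t: 4.53
ee_pos: [0.549, -0.0962, 0.1823]
ee_rot: [[0.469, 0.004, -0.883], [0.883, -0.001, 0.469], [0.001, -1.0, -0.004]]
wrist_force: [0.1, 0.1, 0.1]
grip_width: -0.001
```

```bash
python3 s.py; python3 -c "
from h import *
im,d=viewer.camera('scene'); cv2.imwrite('pics/s2.png',cv2.resize(im[140:300,150:350],None,fx=3,fy=3))"
```

```text
t 4.53 pos [ 0.549  -0.0962  0.1823] e1,e2 mm 65.3 -30.2 xang 62.03 tilt [ 0.0013 -0.0036]
F e1 0.1 e2 0.0 z 0.1 grip -0.001 j [-0.38  0.42  1.47  0.    1.24 -1.47]
```

View pics/s2.png

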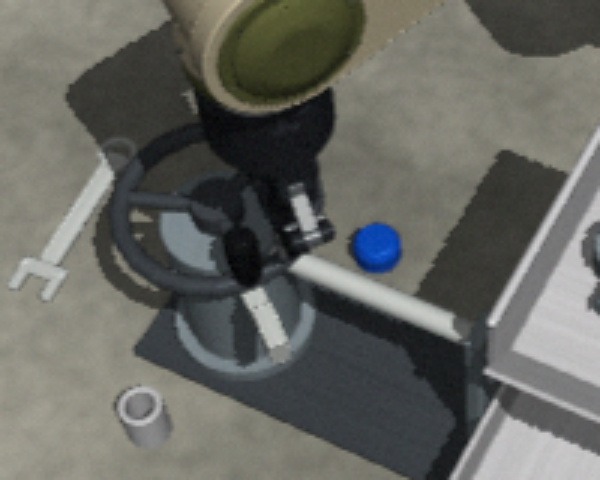

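The finger stands beside the handle, which is at about (243,255) in the crop, still with a small gap. I'll close in to find contact.

step_arm(series=[[0,0,0,-0.1,0,0,0],[0,0,0,-0.07,0,0,0],[0,0,0,0,0,0,0]])

```text
t: 4.95
ee_pos: [0.5539, -0.0987, 0.1827]
ee_rot: [[0.469, 0.004, -0.883], [0.883, -0.001, 0.469], [0.001, -1.0, -0.004]]
wrist_force: [0.5, -0.2, 0.5]
grip_width: 0.003
```

```bash
python3 s.py
```

```text
t 4.95 pos [ 0.5539 -0.0987  0.1827] e1,e2 mm 65.3 -24.7 xang 62.03 tilt [ 0.0014 -0.0043]
F e1 0.1 e2 0.5 z 0.5 grip 0.003 j [-0.39  0.43  1.46  0.    1.25 -1.47]
```

step_arm(series=[[0,0,0,-0.05,0,0,0],[0,0,0,0,0,0,0]])

```text
t: 5.2
ee_pos: [0.5552, -0.0994, 0.1827]
ee_rot: [[0.469, 0.004, -0.883], [0.883, -0.001, 0.469], [0.001, -1.0, -0.004]]
wrist_force: [-0.5, 0.4, -0.2]
grip_width: 0.0
```

```bash
python3 s.py
```

```text
t 5.20 pos [ 0.5552 -0.0994  0.1827] e1,e2 mm 65.3 -23.1 xang 62.03 tilt [ 0.0013 -0.0042]
F e1 0.1 e2 -0.6 z -0.2 grip 0.000 j [-0.39  0.44  1.45  0.    1.25 -1.47]
```

step_arm(series=[[0,0,0,-0.04,0,0,0],[0,0,0,0,0,0,0]])

```text
t: 5.45
ee_pos: [0.5563, -0.1, 0.1827]
ee_rot: [[0.469, 0.004, -0.883], [0.883, -0.001, 0.469], [0.001, -1.0, -0.004]]
wrist_force: [-0.3, -0.8, -0.3]
grip_width: -0.002
```

```bash
python3 s.py
```

```text
t 5.45 pos [ 0.5563 -0.1     0.1827] e1,e2 mm 65.4 -21.9 xang 62.04 tilt [ 0.0013 -0.0041]
F e1 -0.9 e2 0.1 z -0.3 grip -0.002 j [-0.39  0.44  1.45  0.    1.25 -1.47]
```

step_arm(series=[[0,0,0,-0.04,0,0,0],[0,0,0,0,0,0,0]])

```text
t: 5.7
ee_pos: [0.5575, -0.1006, 0.1827]
ee_rot: [[0.469, 0.004, -0.883], [0.883, -0.001, 0.469], [0.001, -1.0, -0.004]]
wrist_force: [0.4, -0.6, -0.2]
grip_width: -0.002
```

```bash
python3 s.py
```

```text
t 5.70 pos [ 0.5575 -0.1006  0.1827] e1,e2 mm 65.4 -20.6 xang 62.04 tilt [ 0.0014 -0.0041]
F e1 -0.3 e2 0.6 z -0.2 grip -0.002 j [-0.39  0.44  1.44  0.    1.25 -1.47]
```

step_arm(series=[[0,0,0,-0.04,0,0,0],[0,0,0,0,0,0,0]])

```text
t: 5.95
ee_pos: [0.5582, -0.1009, 0.1827]
ee_rot: [[0.469, 0.003, -0.883], [0.883, -0.0, 0.469], [0.001, -1.0, -0.003]]
wrist_force: [-2.1, 0.5, 1.2]
grip_width: 0.002
```

```bash
python3 s.py
```

```text
t 5.95 pos [ 0.5582 -0.1009  0.1827] e1,e2 mm 65.4 -19.8 xang 62.04 tilt [ 0.0012 -0.0027]
F e1 -0.5 e2 -2.0 z 1.2 grip 0.002 j [-0.39  0.44  1.44  0.    1.25 -1.47]
```

Contact is at e2 ≈ -19.9 mm (−2 N), which gives the reference for the end position. Next I'll plan the arc rows.

```bash
cat > plan.py <<'E'
import sys
from h import *
s=r.sense(); R=s["ee_rot"]; hub=np.array([.545,-.168]); u=np.array([.4695,.8829]); t=np.array([.8829,-.4695])
d=1e3*(s["ee_pos"][:2]-hub); p=np.array([d@u,d@t]); a=np.degrees(np.arctan2(p[1],p[0]))
n=int(sys.argv[1]); st=float(sys.argv[2]); rows=[]
dy=(s["ee_pos"][2]-.182)/.03/n
print("angle",a%360,"rad",np.hypot(*p))
x=R[:2,0]; z=R[:2,2]
for k in range(1,n+1):
    q=67*np.array([np.cos(np.radians(a+k*st)),np.sin(np.radians(a+k*st))])
    w=(q-p)/30; p=q; w=w[0]*u+w[1]*t
    rows.append([0,round(w@x,2),round(dy,2),round(w@z,2),0,0,0])
print(rows)
E
python3 plan.py 12 8
```

```text
angle 343.1188165997718 rad 68.34092646812537
[[0, np.float64(0.03), np.float64(0.0), np.float64(-0.32), 0, 0, 0], [0, np.float64(0.03), np.float64(0.0), np.float64(-0.31), 0, 0, 0], [0, np.float64(-0.02), np.float64(0.0), np.float64(-0.31), 0, 0, 0], [0, np.float64(-0.06), np.float64(0.0), np.float64(-0.31), 0, 0, 0], [0, np.float64(-0.1), np.float64(0.0), np.float64(-0.29), 0, 0, 0], [0, np.float64(-0.14), np.float64(0.0), np.float64(-0.28), 0, 0, 0], [0, np.float64(-0.18), np.float64(0.0), np.float64(-0.25), 0, 0, 0], [0, np.float64(-0.21), np.float64(0.0), np.float64(-0.23), 0, 0, 0], [0, np.float64(-0.24), np.float64(0.0), np.float64(-0.2), 0, 0, 0], [0, np.float64(-0.27), np.float64(0.0), np.float64(-0.16), 0, 0, 0], [0, np.float64(-0.29), np.float64(0.0), np.float64(-0.12), 0, 0, 0], [0, np.float64(-0.3), np.float64(0.0), np.float64(-0.08), 0, 0, 0]]
```

step_arm(series=[[0,0.03,0,-0.32,0,0,0],[0,0.03,0,-0.31,0,0,0],[0,-0.02,0,-0.31,0,0,0],[0,-0.06,0,-0.31,0,0,0],[0,-0.1,0,-0.29,0,0,0],[0,-0.14,0,-0.28,0,0,0],[0,-0.18,0,-0.25,0,0,0],[0,-0.21,0,-0.23,0,0,0]])

```text
t: 6.95
ee_pos: [0.6087, -0.1446, 0.1827]
ee_rot: [[0.466, -0.007, -0.885], [0.885, 0.013, 0.465], [0.008, -1.0, 0.013]]
wrist_force: [-1.6, 5.4, 2.5]
grip_width: -0.001
```

```bash
sed -i 's/round(w@x,2)/float(round(w@x,2))/;s/round(dy,2)/float(round(dy,2))/;s/round(w@z,2)/float(round(w@z,2))/' plan.py; python3 s.py; python3 plan.py 12 8
```

```text
t 6.95 pos [ 0.6087 -0.1446  0.1827] e1,e2 mm 50.6 45.3 xang 62.25 tilt [0.0079 0.0125]
F e1 4.0 e2 -4.0 z 2.5 grip -0.001 j [-0.42  0.58  1.23  0.01  1.35 -1.51]
angle 41.82626790587264 rad 67.90955336389779
[[0, -0.25, 0.0, -0.2, 0, 0, 0], [0, -0.25, 0.0, -0.18, 0, 0, 0], [0, -0.28, 0.0, -0.15, 0, 0, 0], [0, -0.29, 0.0, -0.11, 0, 0, 0], [0, -0.3, 0.0, -0.06, 0, 0, 0], [0, -0.31, 0.0, -0.02, 0, 0, 0], [0, -0.31, 0.0, 0.02, 0, 0, 0], [0, -0.3, 0.0, 0.07, 0, 0, 0], [0, -0.29, 0.0, 0.11, 0, 0, 0], [0, -0.27, 0.0, 0.15, 0, 0, 0], [0, -0.25, 0.0, 0.18, 0, 0, 0], [0, -0.22, 0.0, 0.22, 0, 0, 0]]
```

step_arm(series=[[0,-0.25,0,-0.2,-0.12,0,0.08],[0,-0.25,0,-0.18,0,0,0],[0,-0.28,0,-0.15,0,0,0],[0,-0.29,0,-0.11,0,0,0],[0,-0.3,0,-0.06,0,0,0],[0,-0.31,0,-0.02,0,0,0],[0,-0.31,0,0.02,0,0,0],[0,-0.3,0,0.07,0,0,0],[0,-0.29,0,0.11,0,0,0],[0,-0.27,0,0.15,0,0,0]])

```text
t: 8.2
ee_pos: [0.5855, -0.2171, 0.1828]
ee_rot: [[0.459, 0.016, -0.888], [0.888, 0.016, 0.459], [0.021, -1.0, -0.007]]
wrist_force: [4.5, 3.1, 1.1]
grip_width: -0.0
```

```bash
python3 s.py; python3 plan.py 12 8;  python3 -c "
from h import *
im,d=viewer.camera('scene'); cv2.imwrite('pics/s3.png',im)"
```

```text
t 8.20 pos [ 0.5855 -0.2171  0.1828] e1,e2 mm -24.4 58.9 xang 62.66 tilt [ 0.0215 -0.0068]
F e1 4.8 e2 2.5 z 1.1 grip -0.000 j [-0.55  0.56  1.25  0.02  1.32 -1.65]
angle 112.48881013319156 rad 63.69387044323236
[[0, -0.32, 0.0, 0.04, 0, 0, 0], [0, -0.25, 0.0, 0.18, 0, 0, 0], [0, -0.23, 0.0, 0.21, 0, 0, 0], [0, -0.2, 0.0, 0.24, 0, 0, 0], [0, -0.16, 0.0, 0.27, 0, 0, 0], [0, -0.12, 0.0, 0.29, 0, 0, 0], [0, -0.08, 0.0, 0.3, 0, 0, 0], [0, -0.04, 0.0, 0.31, 0, 0, 0], [0, 0.01, 0.0, 0.31, 0, 0, 0], [0, 0.05, 0.0, 0.31, 0, 0, 0], [0, 0.09, 0.0, 0.3, 0, 0, 0], [0, 0.13, 0.0, 0.28, 0, 0, 0]]
```

View pics/s3.png

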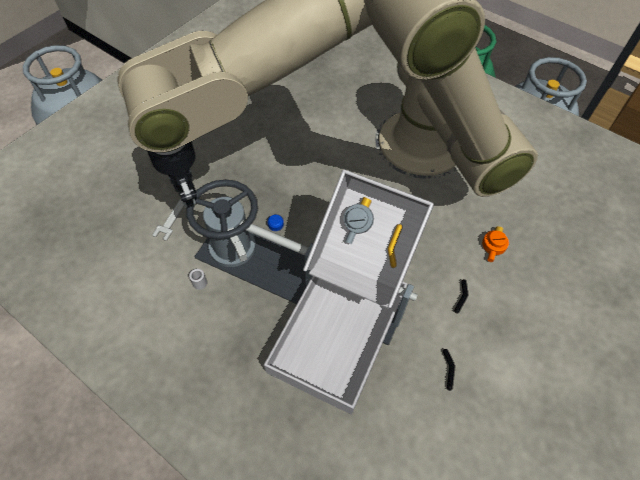

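The wheel is turning and the bin is tilting, with the wrist and arm clear of the bin. I'll keep going.

step_arm(series=[[0,-0.32,0,0.06,0.07,0.1,0.2],[0,-0.26,0,0.18,0,0,0.03],[0,-0.23,0,0.21,0,0,0.03],[0,-0.2,0,0.24,0,0,0.03],[0,-0.16,0,0.27,0,0,0],[0,-0.12,0,0.29,0,0,0],[0,-0.08,0,0.3,0,0,0],[0,-0.04,0,0.31,0,0,0],[0,0.01,0,0.31,0,0,0],[0,0.05,0,0.31,0,0,0]])

```text
t: 9.5
ee_pos: [0.5072, -0.2223, 0.1829]
ee_rot: [[0.47, 0.018, -0.882], [0.883, -0.021, 0.47], [-0.01, -1.0, -0.025]]
wrist_force: [5.2, -1.8, -2.6]
grip_width: 0.001
```

```bash
python3 s.py; python3 plan.py 12 8
```

```text
t 9.50 pos [ 0.5072 -0.2223  0.1829] e1,e2 mm -65.7 -7.8 xang 61.97 tilt [-0.0098 -0.0255]
F e1 0.8 e2 5.5 z -2.6 grip 0.001 j [-0.62  0.4   1.5  -0.01  1.21 -1.7 ]
angle 186.810546739143 rad 66.15082912851256
[[0, 0.03, 0.0, 0.31, 0, 0, 0], [0, 0.1, 0.0, 0.29, 0, 0, 0], [0, 0.14, 0.0, 0.28, 0, 0, 0], [0, 0.18, 0.0, 0.26, 0, 0, 0], [0, 0.21, 0.0, 0.23, 0, 0, 0], [0, 0.24, 0.0, 0.2, 0, 0, 0], [0, 0.27, 0.0, 0.16, 0, 0, 0], [0, 0.29, 0.0, 0.12, 0, 0, 0], [0, 0.3, 0.0, 0.08, 0, 0, 0], [0, 0.31, 0.0, 0.04, 0, 0, 0], [0, 0.31, 0.0, -0.0, 0, 0, 0], [0, 0.31, 0.0, -0.05, 0, 0, 0]]
```

step_arm(series=[[0,0.03,0,0.31,0.24,0,-0.09],[0,0.1,0,0.29,0.03,0,0],[0,0.14,0,0.28,0.03,0,0],[0,0.18,0,0.26,0.03,0,0],[0,0.21,0,0.23,0,0,0],[0,0.24,0,0.2,0,0,0],[0,0.27,0,0.16,0,0,0],[0,0.29,0,0.12,0,0,0],[0,0.3,0,0.08,0,0,0]])

```text
t: 10.62
ee_pos: [0.4812, -0.1494, 0.1828]
ee_rot: [[0.472, -0.006, -0.882], [0.882, -0.005, 0.472], [-0.007, -1.0, 0.003]]
wrist_force: [-2.3, -4.5, -0.6]
grip_width: -0.004
```

```bash
python3 s.py; python3 plan.py 12 8
```

```text
t 10.62 pos [ 0.4812 -0.1494  0.1828] e1,e2 mm -13.6 -65.1 xang 61.85 tilt [-0.0073  0.003 ]
F e1 -5.1 e2 0.1 z -0.6 grip -0.004 j [-0.53  0.31  1.63 -0.01  1.2  -1.61]
angle 258.2252222676389 rad 66.45301943268042
[[0, 0.3, 0.0, 0.06, 0, 0, 0], [0, 0.31, 0.0, -0.0, 0, 0, 0], [0, 0.31, 0.0, -0.04, 0, 0, 0], [0, 0.3, 0.0, -0.09, 0, 0, 0], [0, 0.28, 0.0, -0.13, 0, 0, 0], [0, 0.26, 0.0, -0.17, 0, 0, 0], [0, 0.24, 0.0, -0.2, 0, 0, 0], [0, 0.21, 0.0, -0.23, 0, 0, 0], [0, 0.17, 0.0, -0.26, 0, 0, 0], [0, 0.14, 0.0, -0.28, 0, 0, 0], [0, 0.1, 0.0, -0.3, 0, 0, 0], [0, 0.05, 0.0, -0.31, 0, 0, 0]]
```

step_arm(series=[[0,0.3,0,0.06,-0.03,0,-0.07],[0,0.31,0,0,0,0,0],[0,0.31,0,-0.04,0,0,0],[0,0.3,0,-0.09,0,0,0],[0,0.28,0,-0.13,0,0,0],[0,0.26,0,-0.17,0,0,0],[0,0.24,0,-0.2,0,0,0]])

```text
t: 11.5
ee_pos: [0.5266, -0.099, 0.1825]
ee_rot: [[0.471, -0.003, -0.882], [0.882, 0.005, 0.471], [0.003, -1.0, 0.005]]
wrist_force: [-4.1, 1.6, 1.4]
grip_width: 0.001
```

```bash
python3 s.py; python3 plan.py 4 7;  python3 -c "
from h import *
im,d=viewer.camera('scene'); cv2.imwrite('pics/s4.png',cv2.resize(im[140:440,130:450],None,fx=2,fy=2))"
```

```text
t 11.50 pos [ 0.5266 -0.099   0.1825] e1,e2 mm 52.3 -48.6 xang 61.91 tilt [0.0027 0.0046]
F e1 -0.5 e2 -4.4 z 1.4 grip 0.001 j [-0.41  0.38  1.53  0.    1.23 -1.49]
angle 317.077478842819 rad 71.3785997432228
[[0, 0.07, 0.0, -0.31, 0, 0, 0], [0, 0.15, 0.0, -0.23, 0, 0, 0], [0, 0.12, 0.0, -0.25, 0, 0, 0], [0, 0.09, 0.0, -0.26, 0, 0, 0]]
```

View pics/s4.png

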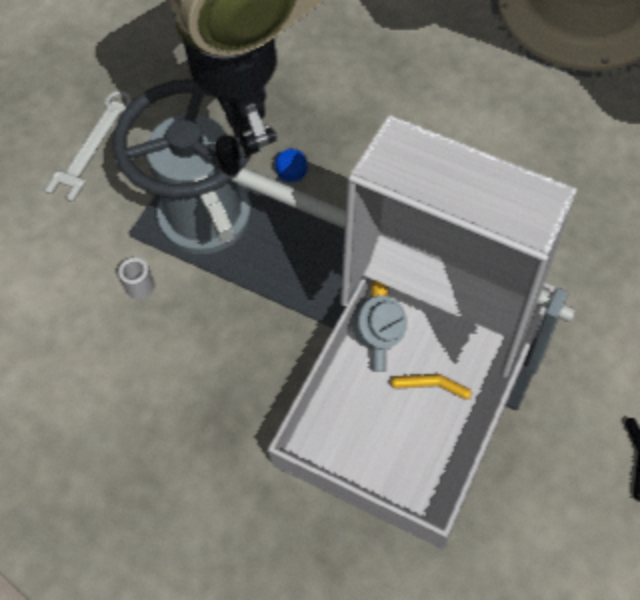

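Both rejects are in the tray and the handle is about 28 mm short of the pointer. I'll go gently now.

step_arm(series=[[0,0.12,0,-0.2,-0.04,0,0.03],[0,0.12,0,-0.2,0,0,0],[0,0.12,0,-0.2,0,0,0],[0,0.1,0,-0.15,0,0,0],[0,0,0,0,0,0,0]])

```text
t: 12.18
ee_pos: [0.5561, -0.0972, 0.1823]
ee_rot: [[0.471, 0.001, -0.882], [0.882, -0.0, 0.471], [0.0, -1.0, -0.001]]
wrist_force: [-2.3, 1.0, 1.1]
grip_width: -0.002
```

```bash
python3 s.py
```

```text
t 12.18 pos [ 0.5561 -0.0972  0.1823] e1,e2 mm 67.7 -23.4 xang 61.91 tilt [ 0.0003 -0.0012]
F e1 -0.2 e2 -2.4 z 1.1 grip -0.002 j [-0.38  0.44  1.45  0.    1.25 -1.46]
```

step_arm(series=[[0,-0.04,0,-0.06,0,0,0],[0,-0.03,0,-0.04,0,0,0],[0,0,0,0,0,0,0]])

```text
t: 12.55
ee_pos: [0.5577, -0.1007, 0.1823]
ee_rot: [[0.471, 0.001, -0.882], [0.882, 0.0, 0.471], [0.001, -1.0, -0.001]]
wrist_force: [-1.9, 1.7, 1.3]
grip_width: -0.001
```

```bash
python3 s.py
```

```text
t 12.55 pos [ 0.5577 -0.1007  0.1823] e1,e2 mm 65.4 -20.4 xang 61.90 tilt [ 0.0006 -0.0011]
F e1 0.6 e2 -2.5 z 1.3 grip -0.001 j [-0.39  0.44  1.44  0.    1.26 -1.47]
```

step_arm(series=[[0,0,0,0.3,0,0,0],[0,0,0,0.5,0,0,0],[0,0,-1,0.1,0,0,0],[0,0,-1,0,0,0,0],[0,0,-1,0,0,0,0],[0,0,-1,0,0,0,0],[0,0,-1,0,0,0,0],[0,-0.6,-0.5,0.8,0,0,0],[0,-0.6,0,0.8,0,0,0],[0,-0.6,0,0.8,0,0,0],[0,-0.6,0,0.8,0,0,0],[0,0,0,0,0,0,0]])

```text
t: 14.05
ee_pos: [0.4081, -0.1056, 0.3522]
ee_rot: [[0.471, 0.012, -0.882], [0.882, -0.008, 0.471], [-0.001, -1.0, -0.014]]
wrist_force: [0.5, -0.4, -0.3]
grip_width: 0.0
```

```bash
python3 s.py; cat > m.py <<'E'
from h import *
for n in("top","scene"):
    P0=np.load(n+".npy"); i0=cv2.imread(f"pics/{n}.png")
    im,P=pts(n); cv2.imwrite(f"pics/{n}_end.png",im)
    for lab,Q,I in(("start",P0,i0),("end",P,im)):
        d=np.linalg.norm(Q[...,:2]-[.5755,-.112],axis=-1)
        m=(Q[...,2]>.19)&(Q[...,2]<.222)&(d<.035)
        if not m.any(): print(n,lab,"none"); continue
        v,u=np.nonzero(m); H=Q[m]
        print(n,lab,m.sum(),"px",u.mean().round(2),v.mean().round(2),"pos",H.mean(0).round(4),"mid",((H.min(0)+H.max(0))/2).round(4))
E
python3 m.py; python3 -c "
import cv2,numpy as np
a=cv2.imread('pics/scene_end.png'); b=cv2.imread('pics/scene.png')
c=lambda i:cv2.resize(i[150:300,150:290],None,fx=2.8,fy=2.8)
cv2.imwrite('pics/cmp.png',np.hstack([c(b),c(a)]))"
```

```text
t 14.05 pos [ 0.4081 -0.1056  0.3522] e1,e2 mm -9.2 -150.1 xang 61.87 tilt [-0.0014 -0.0144]
F e1 -0.1 e2 0.7 z -0.3 grip 0.000 j [-0.53  0.01  1.55 -0.    1.57 -1.61]
top start 96 px 379.72 178.17 pos [ 0.573  -0.1129  0.2065] mid [ 0.5748 -0.1139  0.2031]
top end none
scene start 140 px 230.39 222.05 pos [ 0.5775 -0.1079  0.2051] mid [ 0.5758 -0.1097  0.202 ]
scene end 139 px 230.55 221.96 pos [ 0.5772 -0.1078  0.2051] mid [ 0.576  -0.11    0.2018]
```

View pics/cmp.png

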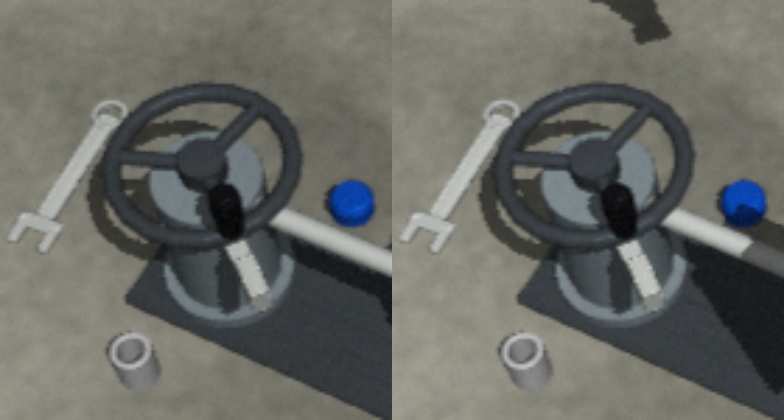

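View pics/scene_end.png

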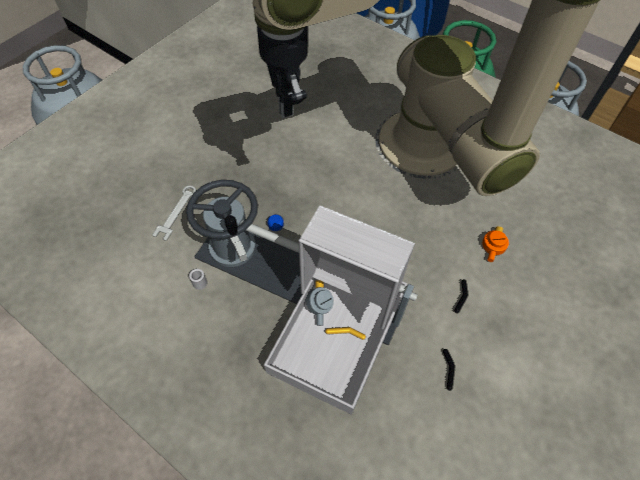

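The bin stands on its nose and both rejects lie in the tray at (321,303) and (345,332). The cap, sleeve and spanner haven't moved, and the hand is clear.

```bash
python3 -c "
from rig import hand_in; print(hand_in())"
```

```text
the job is handed in; nothing more can be done
None
```

I pushed the hand wheel one full turn clockwise with the shut fingers, never squeezing the handle or turning back. I then backed off, raised the hand clear and handed the job in at about 14 s.

- **Handle:** in the scene camera it is back within about 0.3 mm of where it started, in line with the pointer. The finger's own position put the handle at most 0.6 mm (about 0.5°) short. The arm hid the handle from the top camera at the end, so that comparison gave no reading.
- **Rejects and bystanders:** the bin stands on its nose, and the regulator and stem lie in the tray. The cap, sleeve and spanner look unmoved.
- **Forces:** the wrist readings I took while pushing stayed at about 6 N or less.

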